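# Open the vegetable box and put the last potato away

### The arm

A 6-joint arm with a two-finger parallel gripper is mounted at the origin on the work surface. World frame = base frame: x ahead of the robot, y to its left, z up, the work surface at z = 0. Lengths are in m, angles in degrees, forces in N, time in s.
With the tool pointing down it reaches from about 0.4 to 0.825 m from the base axis. Payload 7 kg.
Tool frame: the origin (TCP) lies between the finger pads; the fingertips stand 22 mm ahead of it and the grasp point (between the pads) lies 3 mm ahead of it; z points along the fingers, y is the line along which they close (so a half turn about z gives the same grasp; the last joint's range is limited). The gripper opens to 88 mm and grips with 3 to 60 N. Pads are 19 mm wide; open, the fingers measure 130 mm over their backs; the gripper's body (78 mm by 193 mm) begins 47 mm behind the grasp point.
Start: joints at [16.507, 20.546, 0.682, 0, -70.136, -16.507], TCP at [0.675, -0, 0.212] pointing down, gripper open.
Joint ranges: [-176.03, 176.03], [-82.01, 121.73], [-58.28, 71.71], [-173.87, 95.51], [-174.79, -0.11], [-173.66, 173.66]. Speed limits (degrees/s): [136.94, 136.94, 172.46, 180, 180, 180].

### API

Orientations are given as [roll, pitch, yaw] about the fixed x, y, z axes, in that order (R = Rz(yaw) Ry(pitch) Rx(roll)).
In Python, from plant import ctrl gives the robot as it stands.
- The arm moves only by the tool apply_moves, never from a script. Its argument "targets" is a list of rows, each an object with "travel": the shift along the tool's x, y, z in mm, a list of three; "roll": the turn about the tool's z in degrees; "jaw": the finger opening in mm, from 0 to 87.6. In form: [{"travel": [tx, ty, tz], "roll": roll, "jaw": jaw}, ...]. A call has 1 to 10 rows; each row shifts and turns the commanded pose from where the row before left it, along the tool's axes as they then stand; what a row does not reach is not made up. A row lasts 1/10 s, in which the tool goes at most 50 mm and 8.59 degrees, less where a joint would pass 70% of its speed; a pose out of reach is approached as far as the arm can. A call with a gripper value outside its range is refused whole. The fingers move at their own pace and stop on an object; the grip force is fixed at half the most. Time passes only in rows, so rows that do not move let the fingers close. It gives the time, the measured TCP pose, the force, the opening and the grip force at its end, in the units of the state.
- ctrl.get_obs(): the state, without advancing time (a new reading comes with each control period).
- ctrl.snapshot(name): name is "scene" or "side" or "wrist"; returns the picture (480x640x3 uint8, red, green, blue); there is no depth.
- ctrl.calibration(name): a dict with "K" (3x3 intrinsics, pixels), "extrinsics" (4x4, takes a point from camera to world coordinates); the wrist camera has in their place "hand_eye" (4x4, takes a point from camera to tool coordinates, whose origin is the TCP and whose axes are the flange's). Camera axes: x right, y down, z forward; pixel columns grow to the right and rows downward; lengths in m; the calibration is good to about 2 mm. The wrist camera is an equidistant fisheye: a pixel r from the principal point sees the ray r / f radians off the axis. A picture is of the moment at which its call begins: read the wrist's pose just before it. calibration takes no time and is no camera call.
- ctrl.close_job(): hands the job in; it is judged then, once.
The state is a dict: "clock": time; "joint_pos": joint angles; "qvel": joint speeds; "tau": joint torques, N m; "tool_pos": TCP position; "orientation": TCP orientation; "force": force on the tool from outside, world axes, zero at the start; "moment": the same for the moment, N m; "opening": finger opening in m; "gripper_force": force on a finger pad.
Only numpy, scipy, OpenCV 4.12 (cv2) and the standard library are available. Lean on these libraries where they do the work, as an engineer would, in place of code of your own. Each camera call takes 0.05 s, during which the arm holds its last target. There are 200 camera calls.

### The job

Lift the white lid of the dark wooden vegetable box by its black handle and ease it back, without letting it fall, until it rests open on its stop. Then pick up the peeled potato from the table and lay it, without dropping it, on the floor of the compartment that already holds a potato, not on top of that one and not in with the onion. Leave the lid open and do not disturb the bowls and the pot.

Things in the scene. Friction and masses are not known exactly. Their poses are not given: they have to be found in the camera images.
- veg_box: dark wooden box with a white lid, fixed to the table, 160 (x) x 340 (y) x 95 mm high, walls and floor 8 mm thick. Origin: centre of its underside; x points from the front (robot side) to the hinge side, z up. A divider 8 mm thick, top 60 mm above the underside, runs along x through the middle and makes two compartments, left (+y) and right (-y), each 144 x 158 mm inside
- lid (a joint): hinge of the lid, rad: 0 closed, grows as it opens, 1.95 when it rests on its stop, leaning back 22 degrees beyond upright. Nothing holds it on the way: it falls shut below about 1.45, back onto the stop above about 1.55, and may just balance between. White lid: 160 x 340 x 8 mm, about 450 g
- lid_hinge (a point): point on the hinge axis, at the middle of the rear (+x) rim, 95 mm above the table; its y axis is the hinge axis (parallel to the box's y), its frame turns with the lid
- lid_handle (a point): middle of the grip bar of the black handle on the lid: round bar 12 mm thick, 110 mm long, parallel to the hinge axis. Its axis is 43 mm above the lid's underside (29 mm of free space between bar and lid) and 142 mm from the hinge, 18 mm behind the lid's front edge. Its frame turns with the lid
- potato: pale yellow peeled potato on the table, left or right of the box, 85 mm long (its x axis), 46 mm wide and high, eight flat sides, about 140 g. Origin: middle of its underside at the start
- potato_center (a point): centre of the potato to be put away (23 mm above its underside)
- stored_potato_center (a point): centre of an identical potato that lies, along the box's x, in one of the two compartments, close to the box's end wall (hidden until the lid is open)
- onion: dark red onion, 52 mm across and 60 mm high, standing in the other compartment. Origin: middle of its underside
- carrot_bowl: white bowl with carrot pieces, 110 mm across, 50 mm high, standing on the other side of the box from the potato; leave alone. Origin: middle of its underside
- celery_bowl: white bowl with celery pieces, 120 mm across, 55 mm high, farther back on one side; leave alone. Origin: middle of its underside
- pot: dark pot with cut potatoes, 170 mm across (about 230 mm over its two side handles), 85 mm high, farther back on the other side; leave alone. Origin: middle of its underside
There are look-alikes about, which are no part of the job. What is shaped like the potato but green or purple is not meant.

How it is judged:
By the outcome, as a careful person would: the job done as asked, in the order asked, and still so for the second after the job is handed in, with the robot touching nothing.
It also fails if it takes over 64 s, if anything falls off the work surface, if the arm or the gripper's body presses on something with over 40 N, if the wrist force passes 120 N, or if a joint passes its speed limit or range.

## Working session

There is one attempt and no reset: what is moved stays moved. The work goes in short steps, Python scripts to look and compute and a tool call to move; the robot and the scene stay as the last step left them, time stands still between calls to the robot, and variables do not carry over. Pictures are saved under pics/ and viewed, at most 10 in all, crops included, and the job is handed in when it is done.

Besides the shell and the picture viewer there is one more tool, called after "Emit:" as name(argument=value, ...), one argument or row to a line, values as JSON. apply_moves: Moves the arm, as the interface text tells. Its arguments: {"type":"object","properties":{"targets":{"type":"array","items":{"type":"object","properties":{"travel":{"type":"array","items":{"type":"number"}},"roll":{"type":"number"},"jaw":{"type":"number"}}}}},"required":["targets"]}

```bash
mkdir -p pics; ls; python3 - <<'E'
from plant import ctrl
import cv2,numpy as np
np.set_printoptions(precision=4,suppress=True)
o=ctrl.get_obs();print(o)
for n in("scene","side","wrist"):
    c=ctrl.calibration(n);print(n,c)
    im=ctrl.snapshot(n);cv2.imwrite(f"pics/{n}0.png",im[:,:,::-1])
E
```

```text
pics
{'clock': 0.0, 'joint_pos': array([ 16.5074,  20.5916,   0.6342,  -0.0216, -70.1353, -16.5077]), 'qvel': array([ 0.0171, -0.046 , -0.0154, -0.0497, -0.0638,  0.0017]), 'tau': array([ -0.0008, -58.2727,  29.3058,   6.9975,   0.0069,  -0.0002]), 'tool_pos': array([ 0.6745, -0.    ,  0.2108]), 'orientation': array([179.9054,  -0.0069, -90.0076]), 'force': array([-0.1985, -0.0939, -0.2019]), 'moment': array([0.0465, 0.0013, 0.03  ]), 'gripper_force': 0.0, 'opening': 0.08772475382184262}
scene {'K': array([[484.8021,   0.    , 317.8956],
       [  0.    , 484.8021, 235.1704],
       [  0.    ,   0.    ,   1.    ]]), 'extrinsics': array([[ 0.1304,  0.742 , -0.6576,  1.2089],
       [ 0.9913, -0.0846,  0.1011, -0.0825],
       [ 0.0194, -0.6651, -0.7465,  0.9013],
       [ 0.    ,  0.    ,  0.    ,  1.    ]])}
side {'K': array([[462.8334,   0.    , 312.2223],
       [  0.    , 462.8334, 234.999 ],
       [  0.    ,   0.    ,   1.    ]]), 'extrinsics': array([[ 0.9038, -0.3027,  0.3026,  0.1502],
       [-0.4275, -0.6735,  0.6031, -0.7375],
       [ 0.0213, -0.6744, -0.738 ,  1.0005],
       [ 0.    ,  0.    ,  0.    ,  1.    ]])}
wrist {'K': array([[371.6483,   0.    , 315.0338],
       [  0.    , 371.6483, 237.2495],
       [  0.    ,   0.    ,   1.    ]]), 'hand_eye': array([[ 0.    , -0.9611, -0.2762,  0.0755],
       [ 1.    , -0.    ,  0.0001,  0.0001],
       [-0.0001, -0.2762,  0.9611, -0.1726],
       [ 0.    ,  0.    ,  0.    ,  1.    ]])}
```

View pics/scene0.png

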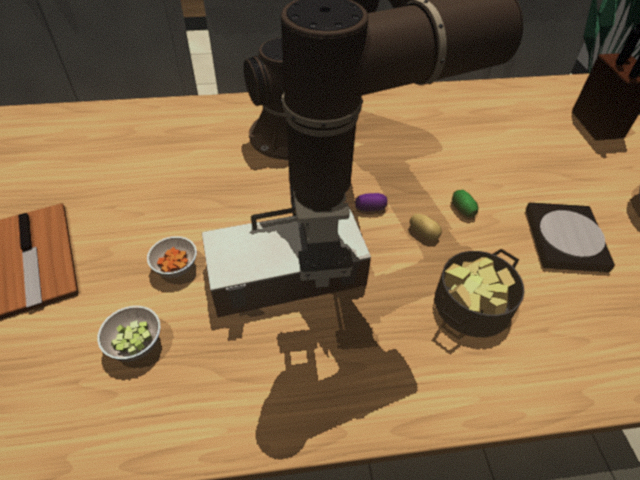

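View pics/side0.png

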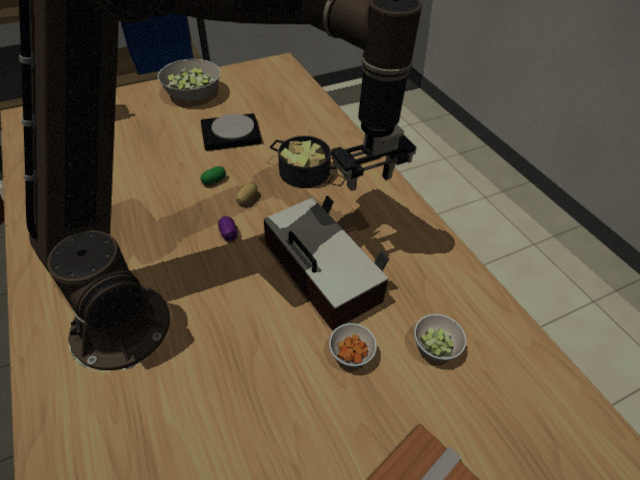

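View pics/wrist0.png

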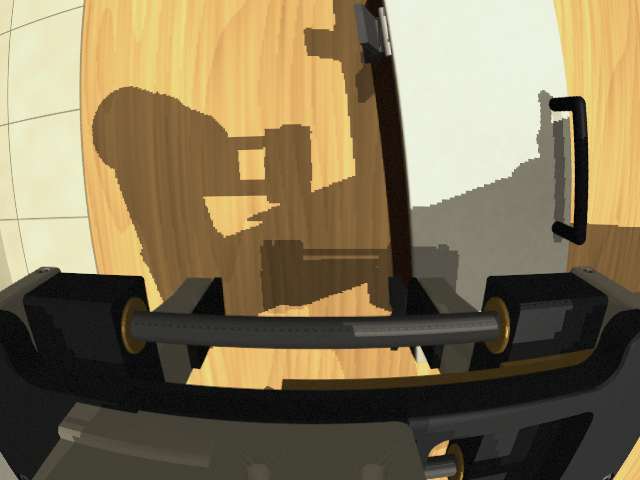

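The lid is closed, with the handle at about (290–315, 235–270) in the side view and (582, 97–243) in the wrist view. The pale potato is at (425,228) in scene and (247,195) in side, left of the box. The purple and green ones are look-alikes, and the pot is behind the potato.

```bash
cat > h.py <<'E'
import cv2,numpy as np
from scipy.spatial.transform import Rotation as R
from plant import ctrl
np.set_printoptions(precision=4,suppress=True)
def pose(o=None):
    o=o or ctrl.get_obs();T=np.eye(4);T[:3,:3]=R.from_euler('xyz',o['orientation'],degrees=True).as_matrix();T[:3,3]=o['tool_pos'];return T
def ray(n,uv,T=None):
    c=ctrl.calibration(n);K=c['K'];uv=np.atleast_2d(uv).astype(float)
    d=np.c_[(uv[:,0]-K[0,2])/K[0,0],(uv[:,1]-K[1,2])/K[1,1],np.ones(len(uv))]
    if n=='wrist':
        r=np.hypot(d[:,0],d[:,1]);d=np.c_[d[:,:2]/r[:,None]*np.sin(r)[:,None],np.cos(r)];E=(pose() if T is None else T)@c['hand_eye']
    else:E=c['extrinsics']
    return E[:3,3],d@E[:3,:3].T
def onz(n,uv,z,T=None):
    o,d=ray(n,uv,T);return o+d*((z-o[2])/d[:,2])[:,None]
def blob(m,near):
    k,l,s,c=cv2.connectedComponentsWithStats(m.astype(np.uint8));i=[j for j in range(1,k) if s[j,4]>60]
    j=min(i,key=lambda j:np.hypot(*(c[j]-near)));return l==j
def pts(m):
    v,u=np.nonzero(m);return np.c_[u,v]
E
python3 - <<'E'
from h import *
w=cv2.imread('pics/wrist0.png');s=cv2.imread('pics/side0.png');c=cv2.imread('pics/scene0.png')
g=w.max(2);m=np.zeros(g.shape,bool);m[90:250,540:600]=g[90:250,540:600]<50
m=blob(m,(580,170));p=pts(m);print('handle bbox',p.min(0),p.max(0),len(p))
a=[]
for v in range(115,230,8):
    u=p[p[:,1]==v,0]; u=u[u>565]
    a.append([u.min(),u.max(),v])
a=np.array(a);print(a.T)
P=onz('wrist',np.c_[(a[:,0]+a[:,1])/2,a[:,2]],.138);print(P[[0,-1]])
f=np.polyfit(P[:,1],P[:,0],1);print('yaw',np.degrees(np.arctan(-f[0])), 'ends',onz('wrist',[(583,99),(580,242)],.138))
# lid white
for n,im,nr in(('side',s,(310,260)),('scene',c,(240,245))):
    h=cv2.cvtColor(im,cv2.COLOR_BGR2HSV)
    m=blob((h[...,1]<50)&(h[...,2]>70),nr);q=cv2.approxPolyDP(cv2.convexHull(pts(m).astype(np.int32)),6,True)[:,0];print(n,m.sum(),'\n',np.c_[q,onz(n,q,.103)])
# potato
for n,im,nr in(('side',s,(247,195)),('scene',c,(425,228))):
    h=cv2.cvtColor(im,cv2.COLOR_BGR2HSV); u,v=nr;print(h[v,u],h[v-25,u-15])
    r=im[v-40:v+40,u-40:u+40];cv2.imwrite(f'pics/p{n}.png',cv2.resize(r,None,fx=5,fy=5))
a=cv2.imread('pics/pside.png');b=cv2.imread('pics/pscene.png');cv2.imwrite('pics/pot.png',np.hstack([a,b]))
E
```

```text
handle bbox [549  96] [587 244] 2397
[[573 573 574 574 575 575 575 575 575 575 575 575 575 574 566]
 [585 586 586 586 587 587 587 587 587 587 587 586 586 586 585]
 [115 123 131 139 147 155 163 171 179 187 195 203 211 219 227]]
[[ 0.4681 -0.1042  0.138 ]
 [ 0.4604 -0.0136  0.138 ]]
yaw 6.818338540330073 ends [[ 0.464  -0.1177  0.138 ]
 [ 0.4521 -0.0007  0.138 ]]
side 3481 
 [[387.     279.       0.622   -0.2094   0.103 ]
 [334.     307.       0.4679  -0.2278   0.103 ]
 [305.     270.       0.4522  -0.1021   0.103 ]
 [325.     238.       0.5441  -0.0274   0.103 ]
 [343.     230.       0.6006  -0.0214   0.103 ]]
scene 5337 
 [[300.     271.       0.5999  -0.0241   0.103 ]
 [211.     289.       0.6243  -0.2052   0.103 ]
 [202.     234.       0.4735  -0.2269   0.103 ]
 [296.     216.       0.442   -0.0164   0.103 ]]
[ 22 116  88] [ 16 121 131]
[ 19 129 130] [ 15 128 181]
```

View pics/pot.png

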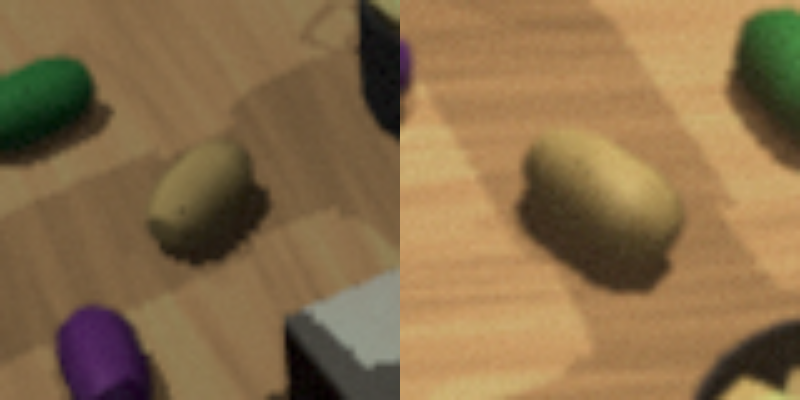

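The crops show the potato lying diagonally: long axis about (160,215)→(240,155) in the side crop and lower-right in the scene crop. The box yaw is about 7°, and the handle is near (0.465, −0.058, 0.138).

Emit:
apply_moves(
  targets=[
    {"travel": [12, 42, 0], "roll": 0, "jaw": 60},
    {"travel": [12, 42, 0], "roll": 0, "jaw": 60},
    {"travel": [12, 42, 0], "roll": 0, "jaw": 60},
    {"travel": [12, 42, 0], "roll": 0, "jaw": 60},
    {"travel": [10, 42, 0], "roll": 0, "jaw": 60},
    {"travel": [0, 0, 0], "roll": -7, "jaw": 60},
    {"travel": [0, 0, 0], "roll": 0, "jaw": 60},
    {"travel": [0, 0, 0], "roll": 0, "jaw": 60},
  ],
)

```text
clock: 0.95
tool_pos: [0.4655, -0.0579, 0.212]
orientation: [-180.0, 0.0, -83.2]
force: [0.5, -0.7, -0.1]
opening: 0.0598
gripper_force: 0.0
```

```bash
python3 - <<'E'
from h import *
o=ctrl.get_obs();print(o['tool_pos'],o['orientation'],o['joint_pos'],o['force'])
np.save('T1.npy',pose(o));cv2.imwrite('pics/wrist1.png',ctrl.snapshot('wrist')[:,:,::-1])
s=ctrl.snapshot('side');cv2.imwrite('pics/side1.png',s[:,:,::-1])
E
```

```text
[ 0.4655 -0.0579  0.212 ] [-179.9626    0.0035  -83.1709] [ 17.0513   0.7075 -24.2389   0.0035 -65.0162 -10.2237] [ 0.5168 -0.7245 -0.0883]
```

View pics/wrist1.png

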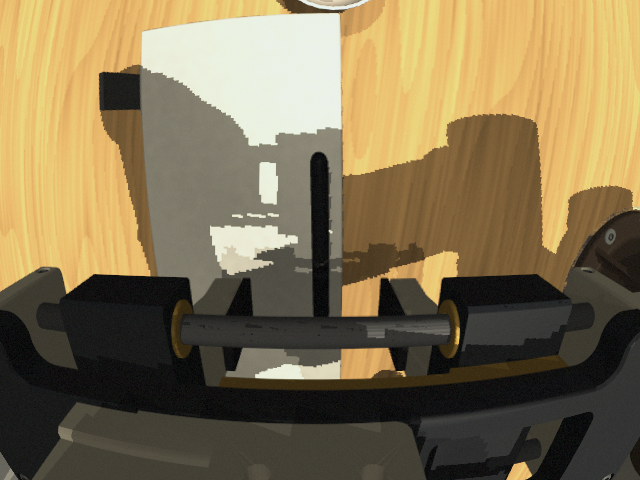

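The black bar runs vertically at u≈319, nearly centred between the fingers, with its far end at v≈152.

```bash
python3 - <<'E'
from h import *
T=np.load('T1.npy');w=cv2.imread('pics/wrist1.png');g=w.max(2);r=[]
for v in range(160,305,12):
    u=np.nonzero(g[v,300:336]<50)[0]+300;r.append([(u.min()+u.max())/2,v,np.ptp(u)])
r=np.array(r);print(r.T);P=onz('wrist',r[:,:2],.138,T);L=(P-T[:3,3])@T[:3,:3]
print(L[:,:2].T*1e3);e=onz('wrist',[(319,152)],.138,T);print(e,((e-T[:3,3])@T[:3,:3])*1e3)
c=onz('wrist',[(142,31),(340,13)],.103,T);print(c)
E
```

```text
[[318.5 319.  319.5 319.  320.  320.  320.  320.  320.  320.  320.  320.5
  320.5]
 [160.  172.  184.  196.  208.  220.  232.  244.  256.  268.  280.  292.
  304. ]
 [ 15.   16.   17.   16.   16.   16.   16.   16.   16.   16.   16.   15.
   15. ]]
[[ 57.6738  49.6484  41.5683  33.4154  25.173   16.8206   8.3389  -0.2934
   -9.0988 -18.1014 -27.3275 -36.806  -46.5671]
 [  2.5479   2.8913   3.2401   2.9232   3.6189   3.6454   3.6746   3.7068
    3.742    3.7805   3.8224   4.2313   4.2857]]
[[ 0.4702 -0.1208  0.138 ]] [[63.0031  2.8705 73.9855]]
[[ 0.6237 -0.2076  0.103 ]
 [ 0.4669 -0.2291  0.103 ]]
```

Emit:
apply_moves(
  targets=[
    {"travel": [4, 3.7, 0], "roll": -0.8, "jaw": 50},
    {"travel": [0, 0, 30], "roll": 0, "jaw": 50},
    {"travel": [0, 0, 20], "roll": 0, "jaw": 50},
    {"travel": [0, 0, 12], "roll": 0, "jaw": 50},
    {"travel": [0, 0, 4], "roll": 0, "jaw": 50},
    {"travel": [0, 0, 0], "roll": 0, "jaw": 30},
    {"travel": [0, 0, 0], "roll": 0, "jaw": 20},
    {"travel": [0, 0, 0], "roll": 0, "jaw": 14},
    {"travel": [0, 0, 0], "roll": 0, "jaw": 6},
    {"travel": [0, 0, 0], "roll": 0, "jaw": 6},
  ],
)

```text
clock: 2.05
tool_pos: [0.462, -0.0624, 0.1462]
orientation: [-180.0, 0.0, -82.2]
force: [0.2, 0.2, -0.3]
opening: 0.0156
gripper_force: 0.0
```

Emit:
apply_moves(
  targets=[
    {"travel": [0, 0, 0], "roll": 0, "jaw": 6},
    {"travel": [0, 0, 0], "roll": 0, "jaw": 6},
  ],
)

```text
clock: 2.25
tool_pos: [0.4618, -0.0624, 0.1459]
orientation: [-180.0, 0.0, -82.2]
force: [0.1, -0.2, 0.3]
opening: 0.0066
gripper_force: 0.0
```

```bash
cat > arc.py <<'E'
import numpy as np,sys
# tool-axis steps (ty=-box x, tz=-up) along handle arc; args: start,end angles
a,b,n=float(sys.argv[1]),float(sys.argv[2]),int(sys.argv[3])
t=np.linspace(a,b,n+1);p=np.c_[-142*np.cos(t)+43*np.sin(t),142*np.sin(t)+43*np.cos(t)]
print(np.round(-np.diff(p,axis=0),1).tolist())
E
python3 arc.py 0 1.9 38; python3 - <<'E'
from h import *
o=ctrl.get_obs();print(o['tool_pos'],o['orientation'],o['opening'],o['gripper_force'],o['force'])
E
```

```text
[[-2.3, -7.0], [-2.7, -6.9], [-3.0, -6.8], [-3.4, -6.6], [-3.7, -6.4], [-4.0, -6.2], [-4.3, -6.0], [-4.6, -5.8], [-4.9, -5.6], [-5.2, -5.3], [-5.4, -5.1], [-5.7, -4.8], [-5.9, -4.5], [-6.1, -4.2], [-6.3, -3.9], [-6.5, -3.6], [-6.7, -3.2], [-6.8, -2.9], [-7.0, -2.6], [-7.1, -2.2], [-7.2, -1.8], [-7.3, -1.5], [-7.3, -1.1], [-7.4, -0.8], [-7.4, -0.4], [-7.4, -0.0], [-7.4, 0.4], [-7.4, 0.7], [-7.3, 1.1], [-7.3, 1.5], [-7.2, 1.8], [-7.1, 2.2], [-7.0, 2.5], [-6.8, 2.9], [-6.7, 3.2], [-6.5, 3.5], [-6.3, 3.9], [-6.1, 4.2]]
[ 0.4618 -0.0624  0.1459] [-179.989     0.0018  -82.2033] 0.00660898698562398 0.0 [ 0.136  -0.214   0.2596]
```

```bash
python3 - <<'E'
from h import *
T=pose();w=ctrl.snapshot('wrist')[:,:,::-1];s=ctrl.snapshot('side')[:,:,::-1];cv2.imwrite('pics/w2.png',w);cv2.imwrite('pics/s2.png',s)
a=cv2.resize(w[130:400,140:480],(680,540))
cv2.imwrite('pics/v2.png',np.hstack([cv2.resize(w[100:400,150:450],(400,400)),cv2.resize(s[160:340,220:400],(400,400))]))
E
```

```text
(no output)
```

View pics/v2.png

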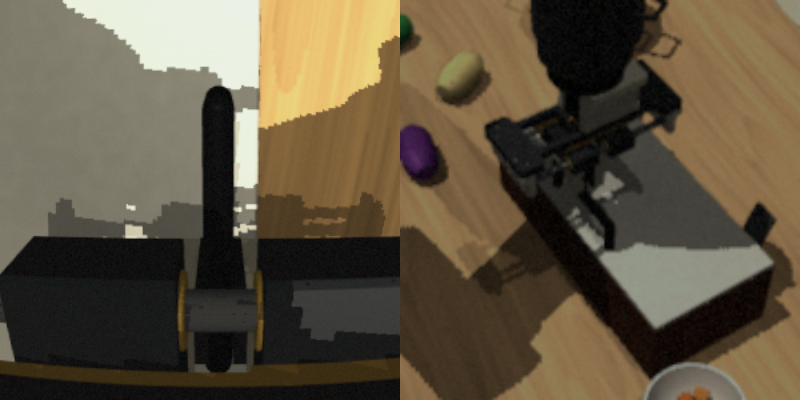

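The bar runs straight into the gap between the fingers (crop column ≈218), but the opening reads 6.6 mm on a 12 mm bar. I'll close fully to check.

Emit:
apply_moves(
  targets=[
    {"travel": [0, 0, 0], "roll": 0, "jaw": 0},
    {"travel": [0, 0, 0], "roll": 0, "jaw": 0},
    {"travel": [0, 0, 0], "roll": 0, "jaw": 0},
  ],
)

```text
clock: 2.65
tool_pos: [0.4618, -0.0624, 0.1457]
orientation: [180.0, -0.0, -82.2]
force: [-0.3, -1.1, -0.2]
opening: 0.0005
gripper_force: 0.0
```

```bash
python3 - <<'E'
from h import *
T1=np.load('T1.npy');T2=pose();g=cv2.imread('pics/w2.png').max(2)
for v in (166,168,172,180,200,240,260):
    u=np.nonzero(g[v,290:340]<50)[0]+290;print(v,u.min() if len(u) else 0,u.max() if len(u) else 0)
cc=[]
for T,uv in((T1,(319,152)),(T2,(313.5,165))):
    o,d=ray('wrist',[uv],T);cc.append((o,d[0]/np.linalg.norm(d)))
(o1,d1),(o2,d2)=cc
s=np.linalg.lstsq(np.c_[d1,-d2],o2-o1,rcond=None)[0];print(o1+s[0]*d1,o2+s[1]*d2)
# side view of the handle bar end (initial): approx pixels
print(onz('side',[(290,234),(315,266)],.138))
E
```

```text
166 308 319
168 306 321
172 305 323
180 302 324
200 302 324
240 302 324
260 302 324
[ 0.4697 -0.1195  0.1114] [ 0.4702 -0.1196  0.1114]
[[ 0.4541 -0.0066  0.138 ]
 [ 0.4672 -0.1258  0.138 ]]
```

```bash
python3 - <<'E'
from h import *
w=cv2.imread('pics/w2.png');s=ctrl.snapshot('side')[:,:,::-1];w=ctrl.snapshot('wrist')[:,:,::-1]
cv2.imwrite('pics/v3.png',np.hstack([cv2.resize(w[250:400,240:390],(400,400)),cv2.resize(cv2.imread('pics/side0.png')[190:320,255:385],(400,400))]))
E
```

```text
(no output)
```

View pics/v3.png

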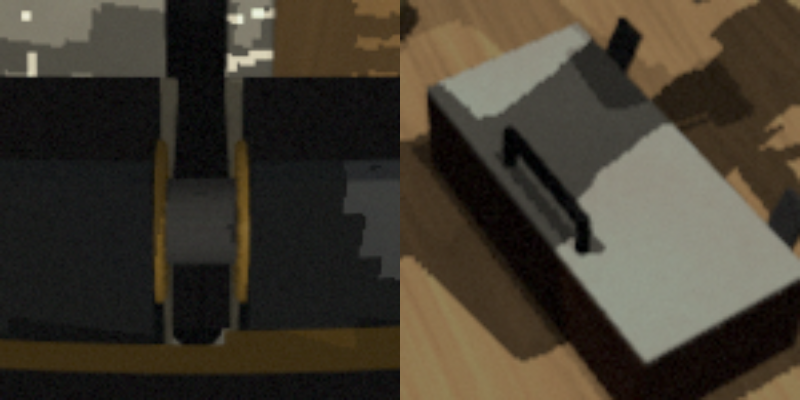

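The closed fingers hide the bar's middle. The side crop shows the bar from about (291,233) to (315,261) in full-image pixels. I'll check the bar's height from that against the wrist plane.

```bash
python3 - <<'E'
from h import *
T=np.load('T1.npy')
o,d=ray('wrist',[(318.5,160),(320.5,300)],T);n=np.cross(d[0],d[1])
for uv in((291,233),(297,239),(303,246),(309,253),(315,260)):
    a,b=ray('side',[uv]);t=((o-a)@n)/(b[0]@n);print(uv,a+t*b[0])
a,b=ray('side',[(314.5,271)]);t=((o-a)@n)/(b[0]@n);print('post foot',a+t*b[0])
for uv in((255,215),(270,212.5),(290,209)):
    a,b=ray('scene',[uv]);t=((o-a)@n)/(b[0]@n);print('scene',uv,a+t*b[0])
E
```

```text
(291, 233) [ 0.4554 -0.01    0.1445]
(297, 239) [ 0.4593 -0.0383  0.1489]
(303, 246) [ 0.4631 -0.0657  0.1495]
(309, 253) [ 0.4668 -0.0924  0.1501]
(315, 260) [ 0.4703 -0.1184  0.1507]
post foot [ 0.47   -0.1186  0.1088]
scene (255, 215) [ 0.4688 -0.1076  0.1444]
scene (270, 212.5) [ 0.4643 -0.0749  0.1438]
scene (290, 209) [ 0.4583 -0.0307  0.1436]
```

Emit:
apply_moves(
  targets=[
    {"travel": [0, 0, -4], "roll": 0, "jaw": 0},
    {"travel": [0, 0, -4], "roll": 0, "jaw": 0},
    {"travel": [0, 0, 0], "roll": 0, "jaw": 0},
    {"travel": [0, 0, 0], "roll": 0, "jaw": 0},
  ],
)

```text
clock: 3.15
tool_pos: [0.4619, -0.0624, 0.154]
orientation: [-180.0, 0.0, -82.2]
force: [-0.3, -0.6, 0.2]
opening: 0.0005
gripper_force: 0.0
```

```bash
python3 - <<'E'
from h import *
w=ctrl.snapshot('wrist')[:,:,::-1];cv2.imwrite('pics/w3.png',w);g=w.max(2)
for v in (155,160,164,166,168,172,180,200):
    u=np.nonzero(g[v,290:340]<50)[0]+290;print(v,(u.min(),u.max()) if len(u) else 0)
o=ctrl.get_obs();print(o['force'],o['moment'],o['tool_pos'],o['opening'])
E
```

```text
155 0
160 0
164 (np.int64(310), np.int64(317))
166 (np.int64(307), np.int64(320))
168 (np.int64(306), np.int64(322))
172 (np.int64(305), np.int64(323))
180 (np.int64(303), np.int64(324))
200 (np.int64(303), np.int64(324))
[ 0.3676  0.0602 -0.0704] [-0.0297  0.0485 -0.0065] [ 0.4618 -0.0624  0.1538] 0.0006190769463907697
```

```bash
python3 - <<'E'
from h import *
def proj(n,P):
    c=ctrl.calibration(n);E=np.linalg.inv(c['extrinsics']);q=(E[:3,:3]@np.array(P).T).T+E[:3,3];q=q@c['K'].T;return q[:,:2]/q[:,2:]
for z in(.19,.21,.225,.24): print(z,proj('side',[[.675-.055,0,z],[.675,0,z],[.675+.055,0,z]]).round().tolist())
# where the handle's far end would sit in the side view etc.
print(proj('side',[[.4645,-.058,.138],[.457,.001,.138],[.4715,-.117,.138],[.4715,-.117,.103]]).round(1))
E
```

```text
0.19 [[348.0, 199.0], [367.0, 193.0], [385.0, 187.0]]
0.21 [[349.0, 193.0], [368.0, 187.0], [386.0, 182.0]]
0.225 [[349.0, 189.0], [368.0, 183.0], [387.0, 177.0]]
0.24 [[350.0, 184.0], [369.0, 178.0], [388.0, 173.0]]
[[302.2 246.7]
 [289.9 231.6]
 [315.1 262.8]
 [314.7 271.8]]
```

The images put the real fingertips about 14 mm short of the TCP point, so they sat above the bar. I'll reopen and go lower. The earlier miss means the tips must stay clear of the lid at TCP z = 0.114.

Emit:
apply_moves(
  targets=[
    {"travel": [0, 0, 0], "roll": 0, "jaw": 40},
    {"travel": [0, 0, 0], "roll": 0, "jaw": 40},
    {"travel": [0, 0, 0], "roll": 0, "jaw": 40},
    {"travel": [0, -1, 10], "roll": 0, "jaw": 40},
    {"travel": [0, 0, 10], "roll": 0, "jaw": 40},
    {"travel": [0, 0, 10], "roll": 0, "jaw": 40},
    {"travel": [0, 0, 6], "roll": 0, "jaw": 40},
    {"travel": [0, 0, 3], "roll": 0, "jaw": 40},
    {"travel": [0, 0, 0], "roll": 0, "jaw": 40},
  ],
)

```text
clock: 4.1
tool_pos: [0.4625, -0.0624, 0.1142]
orientation: [179.9, -0.0, -82.2]
force: [0.5, -0.3, 0.4]
opening: 0.0396
gripper_force: 0.0
```

Emit:
apply_moves(
  targets=[
    {"travel": [0, 0, 0], "roll": 0, "jaw": 20},
    {"travel": [0, 0, 0], "roll": 0, "jaw": 16},
    {"travel": [0, 0, 0], "roll": 0, "jaw": 10},
    {"travel": [0, 0, 0], "roll": 0, "jaw": 6},
    {"travel": [0, 0, 0], "roll": 0, "jaw": 6},
    {"travel": [0, 0, 0], "roll": 0, "jaw": 6},
  ],
)

```text
clock: 4.7
tool_pos: [0.4628, -0.0623, 0.115]
orientation: [-180.0, 0.0, -82.2]
force: [-1.7, 0.1, 3.1]
opening: 0.0113
gripper_force: 30.0
```

Gripped, but 11.3 mm with an upward push means the tips only just hold the bar's top. I'll reopen, go lower and re-grip.

Emit:
apply_moves(
  targets=[
    {"travel": [0, 0, 0], "roll": 0, "jaw": 30},
    {"travel": [0, 0, 0], "roll": 0, "jaw": 30},
    {"travel": [0, 0, 5], "roll": 0, "jaw": 30},
    {"travel": [0, 0, 4], "roll": 0, "jaw": 30},
    {"travel": [0, 0, 3], "roll": 0, "jaw": 30},
    {"travel": [0, 0, 0], "roll": 0, "jaw": 30},
  ],
)

```text
clock: 5.3
tool_pos: [0.4623, -0.0624, 0.102]
orientation: [179.9, -0.0, -82.2]
force: [-0.8, 0.1, -0.2]
opening: 0.0299
gripper_force: 0.0
```

Emit:
apply_moves(
  targets=[
    {"travel": [0, 0, 0], "roll": 0, "jaw": 16},
    {"travel": [0, 0, 0], "roll": 0, "jaw": 12},
    {"travel": [0, 0, 0], "roll": 0, "jaw": 6},
    {"travel": [0, 0, 0], "roll": 0, "jaw": 6},
    {"travel": [0, 0, 0], "roll": 0, "jaw": 6},
  ],
)

```text
clock: 5.8
tool_pos: [0.4628, -0.0623, 0.1029]
orientation: [-180.0, 0.0, -82.2]
force: [-0.2, -0.7, 1.1]
opening: 0.0108
gripper_force: 30.0
```

Emit:
apply_moves(
  targets=[
    {"travel": [0, -0.5, -1.7], "roll": 0, "jaw": 6},
    {"travel": [0, -1.8, -5.3], "roll": 0, "jaw": 6},
    {"travel": [0, -2.7, -6.9], "roll": 0, "jaw": 6},
    {"travel": [0, -3.0, -6.8], "roll": 0, "jaw": 6},
    {"travel": [0, -3.4, -6.6], "roll": 0, "jaw": 6},
    {"travel": [0, -3.7, -6.4], "roll": 0, "jaw": 6},
    {"travel": [0, 0, 0], "roll": 0, "jaw": 6},
  ],
)

```text
clock: 6.5
tool_pos: [0.4773, -0.0604, 0.1371]
orientation: [179.9, -0.0, -82.2]
force: [-5.2, -0.4, -0.2]
opening: 0.0109
gripper_force: 30.0
```

```bash
python3 - <<'E'
from h import *
o=ctrl.get_obs();print(o['tool_pos'],o['orientation'],o['force'],o['moment'],o['opening'])
s=ctrl.snapshot('side')[:,:,::-1];w=ctrl.snapshot('wrist')[:,:,::-1];cv2.imwrite('pics/w4.png',w)
cv2.imwrite('pics/v4.png',np.hstack([cv2.resize(w[100:400,150:450],(400,400)),cv2.resize(s[150:330,220:400],(400,400))]))
E
```

```text
[ 0.4773 -0.0604  0.1371] [179.9317  -0.0002 -82.2084] [-5.1928 -0.3553 -0.1894] [-0.1524  1.9033 -0.024 ] 0.010930568150597274
```

View pics/v4.png

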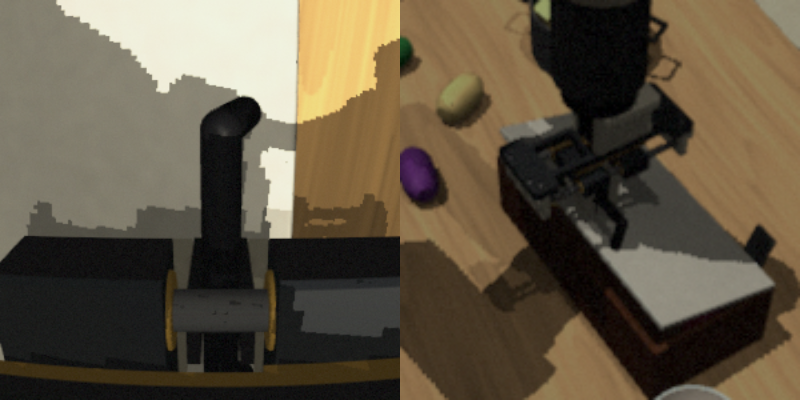

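The lid is lifting: the side crop shows its front edge raised over the box, and the wrist crop shows the handle held and pivoting. Continuing along the arc.

Emit:
apply_moves(
  targets=[
    {"travel": [0, -3.4, -6.5], "roll": 0, "jaw": 6},
    {"travel": [0, -4.0, -6.2], "roll": 0, "jaw": 6},
    {"travel": [0, -4.6, -5.8], "roll": 0, "jaw": 6},
    {"travel": [0, -4.9, -5.6], "roll": 0, "jaw": 6},
    {"travel": [0, -5.2, -5.3], "roll": 0, "jaw": 6},
    {"travel": [0, -5.4, -5.1], "roll": 0, "jaw": 6},
    {"travel": [0, -5.7, -4.8], "roll": 0, "jaw": 6},
    {"travel": [0, 0, 0], "roll": 0, "jaw": 6},
  ],
)

```text
clock: 7.4
tool_pos: [0.5101, -0.0559, 0.1774]
orientation: [179.9, -0.0, -82.2]
force: [-12.8, 1.1, 9.5]
opening: 0.011
gripper_force: 30.0
```

Emit:
apply_moves(
  targets=[
    {"travel": [0, -5.9, -4.5], "roll": 0, "jaw": 6},
    {"travel": [0, -6.1, -4.2], "roll": 0, "jaw": 6},
    {"travel": [0, -6.3, -3.9], "roll": 0, "jaw": 6},
    {"travel": [0, -6.5, -3.6], "roll": 0, "jaw": 6},
    {"travel": [0, 0, 0], "roll": 0, "jaw": 6},
  ],
)

```text
clock: 7.9
tool_pos: [0.5366, -0.0526, 0.1944]
orientation: [-179.9, -0.1, -82.2]
force: [-8.2, 0.5, 9.2]
opening: 0.0109
gripper_force: 30.0
```

Emit:
apply_moves(
  targets=[
    {"travel": [0, 0.5, -2], "roll": 0, "jaw": 6},
    {"travel": [0, 0, 0], "roll": 0, "jaw": 6},
  ],
)

```text
clock: 8.1
tool_pos: [0.5357, -0.0526, 0.1941]
orientation: [-179.9, -0.0, -82.2]
force: [0.5, -3.9, -5.4]
opening: 0.0109
gripper_force: 30.0
```

Emit:
apply_moves(
  targets=[
    {"travel": [0, -6.5, -3.5], "roll": 0, "jaw": 6},
    {"travel": [0, -6.8, -3.1], "roll": 0, "jaw": 6},
    {"travel": [0, -7.0, -2.8], "roll": 0, "jaw": 6},
    {"travel": [0, -7.1, -2.4], "roll": 0, "jaw": 6},
    {"travel": [0, 0, 0], "roll": 0, "jaw": 6},
  ],
)

```text
clock: 8.6
tool_pos: [0.5631, -0.0489, 0.2063]
orientation: [-180.0, -0.0, -82.2]
force: [-2.2, -5.6, -3.6]
opening: 0.011
gripper_force: 30.0
```

Emit:
apply_moves(
  targets=[
    {"travel": [0, -7.2, -1.8], "roll": 0, "jaw": 6},
    {"travel": [0, -7.3, -1.5], "roll": 0, "jaw": 6},
    {"travel": [0, -7.3, -1.1], "roll": 0, "jaw": 6},
    {"travel": [0, -7.4, -0.8], "roll": 0, "jaw": 6},
    {"travel": [0, -7.4, -0.4], "roll": 0, "jaw": 6},
    {"travel": [0, 0, 0], "roll": 0, "jaw": 6},
  ],
)

```text
clock: 9.2
tool_pos: [0.5998, -0.044, 0.2127]
orientation: [-179.9, -0.1, -82.2]
force: [-0.4, -5.2, 6.0]
opening: 0.0111
gripper_force: 30.0
```

Emit:
apply_moves(
  targets=[
    {"travel": [0, -7.4, 0], "roll": 0, "jaw": 6},
    {"travel": [0, -7.4, 0.4], "roll": 0, "jaw": 6},
    {"travel": [0, -7.4, 0.7], "roll": 0, "jaw": 6},
    {"travel": [0, -7.3, 1.1], "roll": 0, "jaw": 6},
    {"travel": [0, -7.3, 1.5], "roll": 0, "jaw": 6},
    {"travel": [0, 0, 0], "roll": 0, "jaw": 6},
  ],
)

```text
clock: 9.8
tool_pos: [0.6357, -0.039, 0.208]
orientation: [-179.9, -0.0, -82.2]
force: [0.4, -4.9, 2.1]
opening: 0.011
gripper_force: 30.0
```

Emit:
apply_moves(
  targets=[
    {"travel": [0, -3.6, 0.9], "roll": 0, "jaw": 6},
    {"travel": [0, -3.6, 0.9], "roll": 0, "jaw": 6},
    {"travel": [0, -3.6, 1.1], "roll": 0, "jaw": 6},
    {"travel": [0, -3.5, 1.1], "roll": 0, "jaw": 6},
    {"travel": [0, -3.5, 1.2], "roll": 0, "jaw": 6},
    {"travel": [0, -3.5, 1.3], "roll": 0, "jaw": 6},
    {"travel": [0, -3.4, 1.4], "roll": 0, "jaw": 6},
    {"travel": [0, -3.4, 1.5], "roll": 0, "jaw": 6},
    {"travel": [0, 0, 0], "roll": 0, "jaw": 6},
  ],
)

```text
clock: 10.7
tool_pos: [0.6631, -0.0352, 0.1985]
orientation: [-179.9, -0.0, -82.2]
force: [0.4, -5.1, 0.6]
opening: 0.0107
gripper_force: 30.0
```

Emit:
apply_moves(
  targets=[
    {"travel": [0, -3.4, 1.6], "roll": 0, "jaw": 6},
    {"travel": [0, -3.3, 1.6], "roll": 0, "jaw": 6},
    {"travel": [0, -3.3, 1.7], "roll": 0, "jaw": 6},
    {"travel": [0, -3.2, 1.8], "roll": 0, "jaw": 6},
    {"travel": [0, 0, 0], "roll": 0, "jaw": 6},
  ],
)

```text
clock: 11.2
tool_pos: [0.6762, -0.0335, 0.1918]
orientation: [-179.9, -0.0, -82.2]
force: [0.4, -5.7, 0.5]
opening: 0.0112
gripper_force: 30.0
```

Emit:
apply_moves(
  targets=[
    {"travel": [0, -3.2, 1.9], "roll": 0, "jaw": 6},
    {"travel": [0, -3.1, 2.0], "roll": 0, "jaw": 6},
    {"travel": [0, -3.0, 2.1], "roll": 0, "jaw": 6},
    {"travel": [0, -3.0, 2.1], "roll": 0, "jaw": 6},
    {"travel": [0, -1.5, 1.1], "roll": 0, "jaw": 6},
    {"travel": [0, 0, 0], "roll": 0, "jaw": 6},
  ],
)

```text
clock: 11.8
tool_pos: [0.6898, -0.0316, 0.1826]
orientation: [-179.9, -0.0, -82.2]
force: [0.5, -5.3, 0.0]
opening: 0.011
gripper_force: 30.0
```

Emit:
apply_moves(
  targets=[
    {"travel": [0, -1.5, 1.1], "roll": 0, "jaw": 6},
    {"travel": [0, -1.5, 1.2], "roll": 0, "jaw": 6},
    {"travel": [0, 0, 0], "roll": 0, "jaw": 6},
  ],
)

```text
clock: 12.1
tool_pos: [0.6928, -0.0312, 0.1806]
orientation: [-179.9, -0.0, -82.2]
force: [0.8, -5.6, 1.5]
opening: 0.0106
gripper_force: 31.7
```

Emit:
apply_moves(
  targets=[
    {"travel": [0, -1.5, 1.2], "roll": 0, "jaw": 6},
    {"travel": [0, 0, 0], "roll": 0, "jaw": 6},
  ],
)

```text
clock: 12.3
tool_pos: [0.6941, -0.031, 0.1797]
orientation: [-179.9, -0.0, -82.2]
force: [-0.4, -5.4, 3.4]
opening: 0.0111
gripper_force: 37.4
```

Emit:
apply_moves(
  targets=[
    {"travel": [0, 0, 0], "roll": 0, "jaw": 14},
    {"travel": [0, 0, 0], "roll": 0, "jaw": 15},
    {"travel": [0, 0, 0], "roll": 0, "jaw": 16},
    {"travel": [0, 0, 0], "roll": 0, "jaw": 16},
  ],
)

```text
clock: 12.7
tool_pos: [0.6954, -0.0308, 0.1806]
orientation: [-179.8, -0.0, -82.2]
force: [2.3, -5.3, 5.0]
opening: 0.0155
gripper_force: 11.2
```

Emit:
apply_moves(
  targets=[
    {"travel": [0, -1, -3], "roll": 0, "jaw": 15},
    {"travel": [0, -0.5, -3], "roll": 0, "jaw": 15},
    {"travel": [0, 0, 0], "roll": 0, "jaw": 15},
  ],
)

```text
clock: 13.0
tool_pos: [0.6959, -0.0295, 0.1852]
orientation: [-179.9, 0.1, -82.2]
force: [-0.3, 0.0, -1.4]
opening: 0.0149
gripper_force: 0.6
```

Free now. Raising out.

Emit:
apply_moves(
  targets=[
    {"travel": [0, -0.5, -3], "roll": 0, "jaw": 15},
    {"travel": [0, 0, -4], "roll": 0, "jaw": 15},
    {"travel": [0, 0, -4], "roll": 0, "jaw": 15},
    {"travel": [0, 0, -5], "roll": 0, "jaw": 15},
    {"travel": [0, 0, -5], "roll": 0, "jaw": 15},
  ],
)

```text
clock: 13.5
tool_pos: [0.6957, -0.0304, 0.2065]
orientation: [-180.0, 0.0, -82.2]
force: [0.1, -0.7, 0.9]
opening: 0.0151
gripper_force: 0.0
```

Emit:
apply_moves(
  targets=[
    {"travel": [0, 0, -8], "roll": 0, "jaw": 15},
    {"travel": [0, 0, -8], "roll": 0, "jaw": 15},
    {"travel": [0, 0, -10], "roll": 0, "jaw": 15},
    {"travel": [0, 0, -15], "roll": 0, "jaw": 15},
    {"travel": [0, 0, -20], "roll": 0, "jaw": 15},
    {"travel": [0, 0, -20], "roll": 0, "jaw": 15},
    {"travel": [0, 0, 0], "roll": 0, "jaw": 15},
  ],
)

```text
clock: 14.2
tool_pos: [0.697, -0.0306, 0.2912]
orientation: [-179.7, -0.0, -82.2]
force: [-0.7, -0.2, 1.0]
opening: 0.0149
gripper_force: 0.0
```

```bash
python3 - <<'E'
from h import *
o=ctrl.get_obs();print(o['tool_pos'],o['force'],o['clock']);np.save('T5.npy',pose(o))
w=ctrl.snapshot('wrist')[:,:,::-1];s=ctrl.snapshot('side')[:,:,::-1];c=ctrl.snapshot('scene')[:,:,::-1]
for n,i in(('w5',w),('s5',s),('c5',c)):cv2.imwrite(f'pics/{n}.png',i)
cv2.imwrite('pics/v5.png',np.hstack([cv2.resize(s[130:330,190:390],(400,400)),cv2.resize(w[0:480,0:640],(400,300))[:300].__class__((400,400,3),np.uint8)*0+cv2.copyMakeBorder(cv2.resize(w,(400,300)),0,100,0,0,cv2.BORDER_CONSTANT)]))
E
```

```text
[ 0.697  -0.0306  0.2912] [-0.6603 -0.1515  0.9903] 14.2
```

View pics/v5.png

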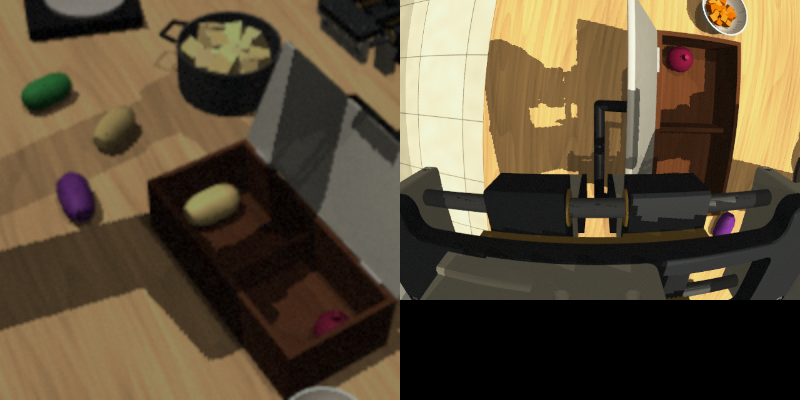

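The lid is fully open. The stored potato lies in the left (+y) compartment, at about (295,232) in the full side view, and the onion is in the right one. Now I'll locate the potatoes and the pot.

```bash
python3 - <<'E'
from h import *
s=cv2.imread('pics/s5.png');c=cv2.imread('pics/c5.png')
print('pot',onz('side',[(247,195)],.023),onz('scene',[(425,228)],.023),'stored',onz('side',[(295,232)],.031))
print('potcentre',onz('side',[(305,150)],.085),onz('scene',[(480,277)],.085))
for n,im,(u,v) in(('side',s,(247,195)),('scene',c,(425,228))):
    h=cv2.cvtColor(im,cv2.COLOR_BGR2HSV).astype(int)[v-24:v+24:3,u-24:u+24:3];print(n);print(h[...,0]);
E
```

```text
pot [[0.4386 0.2955 0.023 ]] [[0.4417 0.3029 0.023 ]] stored [[0.5079 0.0853 0.031 ]]
potcentre [[0.6628 0.3551 0.085 ]] [[0.6459 0.3528 0.085 ]]
side
[[ 66  18  17  16  17  16  17  16  16  16  16  17  16  16  16  17]
 [ 67  18  17  16  16  16  16  17  16  17  16  18  17  15  16  16]
 [ 37  16  18  18  16  16  17  16  17  16  17  16  17  17  17  17]
 [ 17  16  18  18  17  16  17  16  17  17  16  17  17  17  16  16]
 [ 17  17  18  19  19  17  17  16  18  21  18  17  16  17  16  16]
 [ 17  17  17  18  19  17  17  21  22  22  22  18  16  17  16  16]
 [ 18  18  17  17  17  16  22  21  21  21  22  21  16  17  17  16]
 [ 18  17  16  17  17  21  21  21  21  20  21  22  17  16  16  16]
 [ 17  16  17  16  17  21  21  21  21  22  20  16  15  16  17  17]
 [ 16  16  16  16  17  22  21  21  20  23  19  13  15  17  16  17]
 [ 16  17  16  17  16  22  21  21  23  21  19  18  16  16  17  18]
 [ 17  17  16  16  18  16  23  17  14  11  17  16  17  17  16  17]
 [ 17  17  17  16  16  17  16  17  16  16  17  17  16  17  16  17]
 [ 17  16  16  16  16  15  16  16  16  17  17  17  16  16  16  17]
 [ 17  17  
[... 246 characters left out ...]
16 16 16 16 16 16 16 16 18 18 18 18]
 [17 16 16 16 17 18 19 17 16 16 16 16 18 20 19 19]
 [16 15 16 16 20 20 21 20 21 18 16 16 16 18 17 18]
 [16 16 16 17 18 20 20 21 21 21 20 16 15 17 17 17]
 [16 16 15 17 18 20 21 20 21 21 20 21 17 16 16 18]
 [16 16 15 16 18 18 18 20 20 21 22 21 21 17 15 20]
 [16 16 15 19 15 17 21 17 19 19 20 20 21 19 16 16]
 [16 16 16 19 18 18 19 19 20 20 20 20 20 20 15 15]
 [16 15 16 16 17 14 18 18 18 20 20 19 19 17 16 15]
 [17 17 15 16 16 15 15 15 18 19 18 18 20 17 16 17]
 [16 17 16 16 15 14 16 15 16 15 18 15 17 16 17 16]
 [16 16 16 15 15 15 16 16 17 15 15 18 16 17 16 16]
 [16 17 16 17 16 15 16 16 16 16 15 16 16 16 17 16]
 [16 17 17 17 17 16 16 15 15 16 15 17 15 16 16 15]]
```

Emit:
apply_moves(
  targets=[
    {"travel": [-42, 20, 0], "roll": 0, "jaw": 80},
    {"travel": [-42, 20, 0], "roll": 0, "jaw": 80},
    {"travel": [-42, 20, 0], "roll": 0, "jaw": 80},
    {"travel": [-42, 20, 0], "roll": 0, "jaw": 80},
    {"travel": [-42, 20, 0], "roll": 0, "jaw": 80},
    {"travel": [-42, 20, 0], "roll": 0, "jaw": 80},
    {"travel": [-42, 20, 0], "roll": 0, "jaw": 80},
    {"travel": [-42, 20, 0], "roll": 0, "jaw": 80},
    {"travel": [-42, 20, 0], "roll": 0, "jaw": 80},
    {"travel": [-42, 20, 0], "roll": 0, "jaw": 80},
  ],
)

```text
clock: 15.35
tool_pos: [0.4388, 0.3596, 0.2862]
orientation: [180.0, -0.0, -82.2]
force: [1.2, 1.4, 0.2]
opening: 0.0796
gripper_force: 0.0
```

Emit:
apply_moves(
  targets=[
    {"travel": [0, 0, 30], "roll": 0, "jaw": 80},
    {"travel": [0, 0, 30], "roll": 0, "jaw": 80},
    {"travel": [0, 0, 0], "roll": 0, "jaw": 80},
    {"travel": [0, 0, 0], "roll": 0, "jaw": 80},
  ],
)

```text
clock: 15.75
tool_pos: [0.4405, 0.3581, 0.2269]
orientation: [180.0, -0.1, -82.2]
force: [-0.1, 0.6, 1.6]
opening: 0.0801
gripper_force: 0.0
```

```bash
cat > pot.py <<'E'
from h import *
import sys
def ax(n,im,near,z,T=None):
    h=cv2.cvtColor(im,cv2.COLOR_BGR2HSV).astype(int)
    m=((h[...,0]>=19)&(h[...,0]<=30)&(h[...,2]>45)&(h[...,1]>60)).astype(np.uint8)
    m=cv2.morphologyEx(cv2.medianBlur(m,5),cv2.MORPH_OPEN,np.ones((3,3)))
    b=blob(m,near);P=onz(n,pts(b),z,T)[:,:2];r=cv2.minAreaRect((P*1e3).astype(np.float32))
    (cx,cy),(a,bb),t=r
    if bb>a:t+=90
    print(n,'px',pts(b).mean(0),b.sum(),'centre mm',(cx,cy),'mean',P.mean(0)*1e3,'size',a,bb,'axis deg',t)
E
python3 - <<'E'
from pot import *
o=ctrl.get_obs();print(o['tool_pos'],o['orientation'],o['joint_pos']);T=pose(o);np.save('T6.npy',T)
w=ctrl.snapshot('wrist')[:,:,::-1].copy();cv2.imwrite('pics/w6.png',w)
c=ctrl.calibration('wrist');E=np.linalg.inv(T@c['hand_eye']);q=E[:3,:3]@np.array([.44,.3,.023])+E[:3,3]
r=np.hypot(q[0],q[1]);uv=np.array([c['K'][0,2],c['K'][1,2]])+371.6*np.arctan2(r,q[2])*q[:2]/r;print('expect',uv)
ax('wrist',w,uv,.023,T)
ax('side',cv2.imread('pics/s5.png'),(247,195),.023);ax('scene',cv2.imread('pics/c5.png'),(425,228),.023)
ax('side',cv2.imread('pics/s5.png'),(295,232),.031)
E
```

```text
[0.4405 0.3581 0.2269] [179.9615  -0.1016 -82.1888] [ 58.8785   9.9858 -11.7506   0.0364 -68.3668 -51.0808]
expect [322.9996 151.2927]
wrist px [324.9537 154.6526] 3437 centre mm (437.5435791015625, 303.3659362792969) mean [437.5973 303.0677] size 84.59737396240234 48.424774169921875 axis deg 37.114280700683594
side px [245.6    192.7429] 280 centre mm (437.31951904296875, 307.99627685546875) mean [438.2958 307.1743] size 95.73983764648438 48.3145751953125 axis deg 34.49079895019531
scene px [425.838  225.2388] 469 centre mm (431.6423645019531, 306.65850830078125) mean [432.6661 307.5182] size 85.69603729248047 58.18014907836914 axis deg 32.25157165527344
side px [295.5477 231.4059] 409 centre mm (511.6486511230469, 87.31338500976562) mean [510.3638  86.935 ] size 89.11102294921875 59.910465240478516 axis deg 9.692264556884766
```

```bash
python3 - <<'E'
from pot import *
T=np.load('T6.npy');w=cv2.imread('pics/w6.png');h=cv2.cvtColor(w,cv2.COLOR_BGR2HSV).astype(int)
p=np.array([.4375,.3032]);a=np.radians(37.1);A=np.array([[np.cos(a),np.sin(a)],[-np.sin(a),np.cos(a)]])
for n,lo,hi,im in(('wrist',40,85,w),('scene',40,85,cv2.imread('pics/c5.png'))):
    h=cv2.cvtColor(im,cv2.COLOR_BGR2HSV).astype(int);m=(h[...,0]>lo)&(h[...,0]<hi)&(h[...,1]>100)&(h[...,2]>30)
    if m.sum()<60: print(n,m.sum());continue
    q=blob(m,(465,203) if n=='scene' else (500,150));P=onz(n,pts(q),.023)if n=='scene' else onz(n,pts(q),.023,T)
    L=(P[:,:2]-p)@A.T;print(n,q.sum(),P.mean(0),'in potato frame',L.min(0),L.max(0), 'near |x|<25:',L[np.abs(L[:,0])<25].min(0) if (np.abs(L[:,0])<25).any() else None)
d=(p-T[:2,3]);R3=T[:3,:3];print('travel',R3.T@np.r_[d,0]*1e3)
E
```

```text
wrist 2816 [0.3693 0.4279 0.023 ] in potato frame [-0.0208  0.1099] [0.0617 0.1746] near |x|<25: [-0.0208  0.1099]
scene 347 [0.3601 0.4346 0.023 ] in potato frame [-0.0212  0.1204] [0.0557 0.1831] near |x|<25: [-0.0212  0.1204]
travel [54.0183 10.4849  0.1028]
```

Emit:
apply_moves(
  targets=[
    {"travel": [27, 5.3, 0], "roll": 0, "jaw": 80},
    {"travel": [27, 5.2, 0], "roll": 0, "jaw": 80},
    {"travel": [0, 0, 0], "roll": 8.5, "jaw": 80},
    {"travel": [0, 0, 0], "roll": 8.5, "jaw": 80},
    {"travel": [0, 0, 0], "roll": 8.5, "jaw": 80},
    {"travel": [0, 0, 0], "roll": 8.5, "jaw": 80},
    {"travel": [0, 0, 0], "roll": 8.5, "jaw": 80},
    {"travel": [0, 0, 0], "roll": 8.5, "jaw": 80},
    {"travel": [0, 0, 0], "roll": 8.5, "jaw": 80},
    {"travel": [0, 0, 0], "roll": 1.3, "jaw": 80},
  ],
)

```text
clock: 16.8
tool_pos: [0.4383, 0.3039, 0.2287]
orientation: [180.0, 0.2, -143.2]
force: [-0.5, 0.8, 0.4]
opening: 0.0801
gripper_force: 0.0
```

Emit:
apply_moves(
  targets=[
    {"travel": [0, 0, 30], "roll": 0, "jaw": 80},
    {"travel": [0, 0, 30], "roll": 0, "jaw": 80},
    {"travel": [0, 0, 30], "roll": 0, "jaw": 80},
    {"travel": [0, 0, 30], "roll": 0, "jaw": 80},
    {"travel": [0, 0, 0], "roll": 0, "jaw": 80},
    {"travel": [0, 0, 0], "roll": 0, "jaw": 80},
  ],
)

```text
clock: 17.4
tool_pos: [0.4381, 0.3039, 0.108]
orientation: [-180.0, 0.0, -142.9]
force: [-0.2, 0.1, 1.3]
opening: 0.08
gripper_force: 0.0
```

```bash
python3 - <<'E'
from pot import *
o=ctrl.get_obs();T=pose(o);print(o['tool_pos'],o['orientation']);w=ctrl.snapshot('wrist')[:,:,::-1].copy();cv2.imwrite('pics/w7.png',w)
h=cv2.cvtColor(w,cv2.COLOR_BGR2HSV).astype(int);m=((h[...,0]>=19)&(h[...,0]<=30)&(h[...,2]>45)&(h[...,1]>60)).astype(np.uint8)
m=cv2.medianBlur(m,5);k,l,s,c=cv2.connectedComponentsWithStats(m);print([(s[i].tolist(),c[i].round().tolist()) for i in range(1,k) if s[i,4]>300])
E
```

```text
[0.4381 0.3039 0.108 ] [-179.9701    0.0308 -142.8816]
[([0, 0, 132, 70, 3218], [71.0, 28.0]), ([291, 0, 349, 292, 66828], [502.0, 112.0]), ([51, 86, 205, 189, 14905], [143.0, 197.0]), ([282, 179, 67, 116, 6657], [315.0, 237.0]), ([134, 298, 25, 57, 784], [144.0, 326.0]), ([471, 298, 26, 57, 763], [486.0, 326.0]), ([354, 302, 44, 15, 360], [380.0, 311.0]), ([215, 346, 374, 44, 9010], [372.0, 367.0])]
```

The potato is centred between the fingers (blob centre u=315). Descending.

Emit:
apply_moves(
  targets=[
    {"travel": [0, 0, 25], "roll": 0, "jaw": 80},
    {"travel": [0, 0, 25], "roll": 0, "jaw": 80},
    {"travel": [0, 0, 20], "roll": 0, "jaw": 80},
    {"travel": [0, 0, 15], "roll": 0, "jaw": 80},
    {"travel": [0, 0, 8], "roll": 0, "jaw": 80},
    {"travel": [0, 0, 5], "roll": 0, "jaw": 80},
    {"travel": [0, 0, 4], "roll": 0, "jaw": 80},
    {"travel": [0, 0, 0], "roll": 0, "jaw": 80},
  ],
)

```text
clock: 18.25
tool_pos: [0.4376, 0.3039, 0.0053]
orientation: [180.0, 0.0, -143.0]
force: [0.4, -0.5, 0.5]
opening: 0.0804
gripper_force: 0.0
```

Emit:
apply_moves(
  targets=[
    {"travel": [0, 0, 3], "roll": 0, "jaw": 80},
    {"travel": [0, 0, 3], "roll": 0, "jaw": 80},
    {"travel": [0, 0, 0], "roll": 0, "jaw": 80},
  ],
)

```text
clock: 18.55
tool_pos: [0.4373, 0.3035, -0.0013]
orientation: [-180.0, -0.0, -143.0]
force: [-0.1, -0.6, -0.0]
opening: 0.0802
gripper_force: 0.0
```

Emit:
apply_moves(
  targets=[
    {"travel": [0, 0, 0], "roll": 0, "jaw": 65},
    {"travel": [0, 0, 0], "roll": 0, "jaw": 55},
    {"travel": [0, 0, 0], "roll": 0, "jaw": 48},
    {"travel": [0, 0, 0], "roll": 0, "jaw": 40},
    {"travel": [0, 0, 0], "roll": 0, "jaw": 36},
    {"travel": [0, 0, 0], "roll": 0, "jaw": 36},
    {"travel": [0, 0, 0], "roll": 0, "jaw": 36},
  ],
)

```text
clock: 19.25
tool_pos: [0.4374, 0.3036, -0.0011]
orientation: [180.0, 0.0, -143.0]
force: [0.7, 0.4, 1.2]
opening: 0.0461
gripper_force: 30.0
```

Emit:
apply_moves(
  targets=[
    {"travel": [0, 0, -5], "roll": 0, "jaw": 36},
    {"travel": [0, 0, -10], "roll": 0, "jaw": 36},
    {"travel": [0, 0, -15], "roll": 0, "jaw": 36},
    {"travel": [0, 0, 0], "roll": 0, "jaw": 36},
  ],
)

```text
clock: 19.65
tool_pos: [0.4384, 0.3048, 0.0311]
orientation: [180.0, 0.2, -143.0]
force: [1.5, 0.1, -1.3]
opening: 0.0461
gripper_force: 30.0
```

Potato is held (46.1 mm). Lift, carry over the left compartment and turn it along the box's x.

Emit:
apply_moves(
  targets=[
    {"travel": [0, 0, -30], "roll": 0, "jaw": 36},
    {"travel": [0, 0, -40], "roll": 0, "jaw": 36},
    {"travel": [0, 0, -40], "roll": 0, "jaw": 36},
    {"travel": [0, 0, -40], "roll": 0, "jaw": 36},
    {"travel": [0, 0, -20], "roll": 0, "jaw": 36},
    {"travel": [8, -18, 0], "roll": 0, "jaw": 36},
    {"travel": [15, -35, 0], "roll": 0, "jaw": 36},
    {"travel": [15, -35, 0], "roll": 0, "jaw": 36},
    {"travel": [15, -35, 0], "roll": 0, "jaw": 36},
    {"travel": [15, -35, 0], "roll": 0, "jaw": 36},
  ],
)

```text
clock: 20.65
tool_pos: [0.4774, 0.1342, 0.1977]
orientation: [180.0, -0.1, -143.0]
force: [1.0, 0.6, -1.7]
opening: 0.046
gripper_force: 30.0
```

Emit:
apply_moves(
  targets=[
    {"travel": [15, -35, 0], "roll": 0, "jaw": 36},
    {"travel": [15, -35, 0], "roll": 0, "jaw": 36},
    {"travel": [15, -35, 0], "roll": 0, "jaw": 36},
    {"travel": [8, -20, 0], "roll": 0, "jaw": 36},
    {"travel": [0, 0, 0], "roll": 7.3, "jaw": 36},
    {"travel": [0, 0, 0], "roll": 7.3, "jaw": 36},
    {"travel": [0, 0, 0], "roll": 7.3, "jaw": 36},
    {"travel": [0, 0, 0], "roll": 7.3, "jaw": 36},
    {"travel": [0, 0, 0], "roll": 0, "jaw": 36},
    {"travel": [0, 0, 0], "roll": 0, "jaw": 36},
  ],
)

```text
clock: 21.65
tool_pos: [0.5104, 0.0044, 0.198]
orientation: [-180.0, -0.1, -172.0]
force: [-0.2, 0.4, -2.4]
opening: 0.046
gripper_force: 30.0
```

```bash
python3 - <<'E'
from pot import *
o=ctrl.get_obs();T=pose(o);np.save('T8.npy',T);print(o['tool_pos'],o['orientation'],o['opening'],o['clock'],o['joint_pos'])
for n in('wrist','side','scene'):cv2.imwrite(f'pics/{n}8.png',ctrl.snapshot(n)[:,:,::-1])
w=cv2.imread('pics/wrist8.png');s=cv2.imread('pics/side8.png')
cv2.imwrite('pics/v8.png',np.hstack([cv2.resize(w[0:400,100:500],(400,400)),cv2.resize(s[130:330,190:390],(400,400))]))
E
```

```text
[0.5104 0.0044 0.198 ] [-179.9981   -0.0735 -172.0079] 0.045992018871115314 21.65 [  22.5466    5.588   -20.8763   -0.0185  -63.6073 -104.5462]
```

View pics/v8.png

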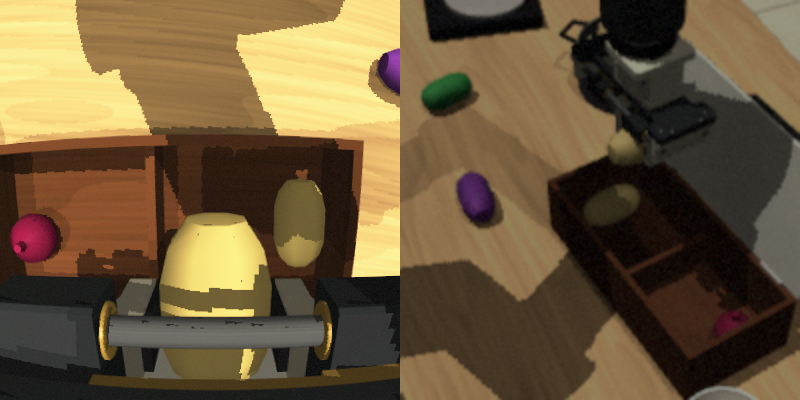

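The wrist crop shows the divider's near edge at crop u≈163, the stored potato at u 273–326, the end wall at u≈352, and the held potato between divider and stored potato.

```bash
python3 - <<'E'
from h import *
T=np.load('T8.npy')
for n,uv,z in(('divider right',(264,210),.06),('divider left',(247,210),.06),('stored L',(373,225),.031),('stored R',(426,225),.031),('endwall',(452,160),.095),('front wall rear edge',(330,149),.095),('stored far end',(400,180),.031),('stored near end',(400,266),.031)):
    P=onz('wrist',[uv],z,T);print(n,((P-T[:3,3])@T[:3,:3]*1e3)[0].round(1),P[0].round(4))
E
```

```text
divider right [  9.9 -44.8 138.1] [ 0.5067 -0.0414  0.06  ]
divider left [ 10.  -59.6 138.1] [ 0.5087 -0.0561  0.06  ]
stored L [-10.7  54.1 167. ] [0.5133 0.0594 0.031 ]
stored R [-10.4 106.8 167. ] [0.5057 0.1115 0.031 ]
endwall [ 57.7 104.9 103.1] [0.4386 0.1002 0.095 ]
front wall rear edge [ 63.2  10.1 103.1] [0.4463 0.0056 0.095 ]
stored far end [ 32.8  78.4 167.1] [0.4669 0.0774 0.031 ]
stored near end [-52.5  83.4 167. ] [0.5506 0.0942 0.031 ]
```

Emit:
apply_moves(
  targets=[
    {"travel": [-6, 1, 10], "roll": 0, "jaw": 36},
    {"travel": [0, 0, 25], "roll": 0, "jaw": 36},
    {"travel": [0, 0, 30], "roll": 0, "jaw": 36},
    {"travel": [0, 0, 30], "roll": 0, "jaw": 36},
    {"travel": [0, 0, 25], "roll": 0, "jaw": 36},
    {"travel": [0, 0, 20], "roll": 0, "jaw": 36},
    {"travel": [0, 0, 12], "roll": 0, "jaw": 36},
    {"travel": [0, 0, 8], "roll": 0, "jaw": 36},
    {"travel": [0, 0, 6], "roll": 0, "jaw": 36},
    {"travel": [0, 0, 0], "roll": 0, "jaw": 36},
  ],
)

```text
clock: 22.8
tool_pos: [0.5169, 0.0066, 0.0325]
orientation: [-180.0, -0.0, -172.2]
force: [-0.6, -0.2, -1.6]
opening: 0.0459
gripper_force: 30.0
```

Emit:
apply_moves(
  targets=[
    {"travel": [0, 0, 5], "roll": 0, "jaw": 36},
    {"travel": [0, 0, 4], "roll": 0, "jaw": 36},
    {"travel": [0, 0, 4], "roll": 0, "jaw": 36},
    {"travel": [0, 0, 3], "roll": 0, "jaw": 36},
    {"travel": [0, 0, 2], "roll": 0, "jaw": 36},
    {"travel": [0, 0, 0], "roll": 0, "jaw": 36},
  ],
)

```text
clock: 23.4
tool_pos: [0.5167, 0.0065, 0.0146]
orientation: [-180.0, -0.0, -172.2]
force: [-0.8, -0.2, -2.0]
opening: 0.0461
gripper_force: 30.0
```

Emit:
apply_moves(
  targets=[
    {"travel": [0, 0, 2], "roll": 0, "jaw": 36},
    {"travel": [0, 0, 2], "roll": 0, "jaw": 36},
    {"travel": [0, 0, 1.5], "roll": 0, "jaw": 36},
    {"travel": [0, 0, 0], "roll": 0, "jaw": 36},
  ],
)

```text
clock: 23.8
tool_pos: [0.5167, 0.0065, 0.0091]
orientation: [-180.0, -0.0, -172.2]
force: [-0.2, 0.3, -1.9]
opening: 0.0464
gripper_force: 30.0
```

Emit:
apply_moves(
  targets=[
    {"travel": [0, 0, 1], "roll": 0, "jaw": 36},
    {"travel": [0, 0, 0], "roll": 0, "jaw": 36},
  ],
)

```text
clock: 24.0
tool_pos: [0.5168, 0.0066, 0.0083]
orientation: [-180.0, -0.0, -172.2]
force: [0.1, 0.4, -1.6]
opening: 0.0461
gripper_force: 30.0
```

Emit:
apply_moves(
  targets=[
    {"travel": [0, 0, 1], "roll": 0, "jaw": 36},
    {"travel": [0, 0, 0], "roll": 0, "jaw": 36},
  ],
)

```text
clock: 24.2
tool_pos: [0.5168, 0.0066, 0.0073]
orientation: [-180.0, -0.0, -172.2]
force: [0.1, -0.3, -2.1]
opening: 0.046
gripper_force: 30.0
```

Emit:
apply_moves(
  targets=[
    {"travel": [0, 0, 0.6], "roll": 0, "jaw": 36},
    {"travel": [0, 0, 0], "roll": 0, "jaw": 36},
  ],
)

```text
clock: 24.4
tool_pos: [0.5169, 0.0066, 0.0069]
orientation: [-180.0, 0.0, -172.2]
force: [-0.6, 0.2, 0.2]
opening: 0.0457
gripper_force: 30.0
```

Contact with the floor (the weight has come off the gripper). Open gently and lift out.

Emit:
apply_moves(
  targets=[
    {"travel": [0, 0, 0], "roll": 0, "jaw": 47},
    {"travel": [0, 0, 0], "roll": 0, "jaw": 49},
    {"travel": [0, 0, 0], "roll": 0, "jaw": 51},
    {"travel": [0, 0, 0], "roll": 0, "jaw": 51},
    {"travel": [0, 0, -5], "roll": 0, "jaw": 51},
    {"travel": [0, 0, -10], "roll": 0, "jaw": 51},
  ],
)

```text
clock: 25.0
tool_pos: [0.5163, 0.0064, 0.0217]
orientation: [-180.0, -0.1, -172.2]
force: [0.1, 0.1, 0.3]
opening: 0.0508
gripper_force: 0.0
```

Emit:
apply_moves(
  targets=[
    {"travel": [0, 0, -15], "roll": 0, "jaw": 51},
    {"travel": [0, 0, -30], "roll": 0, "jaw": 51},
    {"travel": [0, 0, -40], "roll": 0, "jaw": 51},
    {"travel": [0, 0, -40], "roll": 0, "jaw": 51},
    {"travel": [0, 0, -40], "roll": 0, "jaw": 51},
    {"travel": [-10, -45, -10], "roll": 0, "jaw": 51},
    {"travel": [0, 45, 0], "roll": 0, "jaw": 51},
    {"travel": [0, 45, 0], "roll": 0, "jaw": 51},
    {"travel": [0, 45, 0], "roll": 0, "jaw": 51},
    {"travel": [0, 0, 0], "roll": 0, "jaw": 51},
  ],
)

```text
clock: 26.0
tool_pos: [0.5144, 0.1004, 0.1979]
orientation: [179.9, 0.1, -172.1]
force: [0.6, 0.3, -0.6]
opening: 0.0512
gripper_force: 0.0
```

```bash
python3 - <<'E'
from pot import *
o=ctrl.get_obs();print(o['tool_pos'],o['force'],o['clock']);T=pose(o)
for n in('wrist','side','scene'):cv2.imwrite(f'pics/{n}9.png',ctrl.snapshot(n)[:,:,::-1])
s=cv2.imread('pics/side9.png');w=cv2.imread('pics/wrist9.png')
for n,im,TT in(('side',s,None),('wrist',w,T)):
    h=cv2.cvtColor(im,cv2.COLOR_BGR2HSV).astype(int);m=((h[...,0]>=19)&(h[...,0]<=30)&(h[...,2]>45)&(h[...,1]>60)).astype(np.uint8)
    m=cv2.morphologyEx(cv2.medianBlur(m,5),cv2.MORPH_OPEN,np.ones((3,3)));k,l,st,c=cv2.connectedComponentsWithStats(m)
    for i in range(1,k):
        P=onz(n,[c[i]],.031,TT)[0]
        if st[i,4]>60 and .4<P[0]<.62 and -.25<P[1]<.15:
            d=P[:2]-[.5222,-.05];print(n,st[i].tolist(),P[:2],'box xy',[d@[.991,.136],d@[-.136,.991]])
# lid unchanged? white area side5 vs side9 
a=cv2.imread('pics/s5.png');print('pot/bowl diff',[np.abs(a[y:y+40,x:x+40].astype(int)-s[y:y+40,x:x+40]).mean() for x,y in((335,325),(420,320),(285,145))])
E
```

```text
[0.5144 0.1004 0.1979] [ 0.6372  0.2656 -0.6271] 26.0
side [284, 223, 26, 19, 334] [0.5104 0.0835] box xy [np.float64(0.006472462978529545), np.float64(0.13389395801545922)]
side [296, 239, 29, 21, 431] [0.5188 0.0088] box xy [np.float64(0.004632473716673937), np.float64(0.05872303386957482)]
wrist [273, 158, 52, 92, 3998] [0.5073 0.0834] box xy [np.float64(0.003363024540411647), np.float64(0.13426038480817432)]
wrist [191, 160, 52, 88, 3848] [0.5167 0.0056] box xy [np.float64(0.0021431354364264874), np.float64(0.0558017331353305)]
pot/bowl diff [np.float64(3.9047916666666667), np.float64(4.095625), np.float64(42.689375)]
```

```bash
python3 - <<'E'
from h import *
def yel(f,n):
    im=cv2.imread(f);h=cv2.cvtColor(im,cv2.COLOR_BGR2HSV).astype(int);m=(h[...,0]>=21)&(h[...,0]<=32)&(h[...,1]>90)&(h[...,2]>120);m[:,:440]=0;m[:,530:]=0;m[:250]=0;m[330:]=0
    p=pts(m);return p.mean(0),len(p)
for f in('scene0','c5','scene8','scene9'):print(f,yel(f'pics/{f}.png','scene'))
for f in('s5','side9'):
    im=cv2.imread(f'pics/{f}.png');h=cv2.cvtColor(im,cv2.COLOR_BGR2HSV).astype(int);m=(h[...,1]<50)&(h[...,2]>60);m[:140]=0;m[300:]=0;m[:,:310]=0;m[:,400:]=0;b=pts(m);print('lid',f,len(b),b.mean(0),b.min(0),b.max(0))
E
```

```text
scene0 (array([481.7523, 281.9378]), 1752)
c5 (array([482.5992, 283.18  ]), 1689)
scene8 (array([481.0797, 281.455 ]), 1844)
scene9 (array([481.4062, 281.4115]), 1893)
lid s5 3650 [368.9644 222.6792] [314 151] [399 278]
lid side9 3989 [376.3921 218.0363] [330 140] [399 278]
```

The pot hasn't moved, the lid is still open, and both potatoes lie side by side on the floor. Handing in.

```bash
python3 -c "
from plant import ctrl
print(ctrl.close_job())"
```

```text
the job is handed in; nothing more can be done
None
```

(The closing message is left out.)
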